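# Pickle jars onto their drip trays

### The arm

A 6-joint arm with a two-finger parallel gripper is mounted at the origin on the work surface. World frame = base frame: x ahead of the robot, y to its left, z up, the work surface at z = 0. Lengths are in m, angles in rad, forces in N, time in s.
With the tool pointing down it reaches from about 0.325 to 0.9 m from the base axis. Payload 6.1 kg.
Tool frame: the origin (TCP) lies at the very end of the fingers, on their centre line; the grasp point (between the pads) lies 19 mm behind it; z points along the fingers, y is the line along which they close (so a half turn about z gives the same grasp; the last joint's range is limited). The gripper opens to 85 mm and grips with 20 to 120 N. Pads are 22 mm wide; open, the fingers measure 114 mm over their backs; the gripper's body (76 mm by 85 mm) begins 54 mm behind the grasp point. The pads swing forward as they close: fully open they stand 13 mm farther back than shut.
Start: joints at [-0.126, 0.22, 1.526, -0, 1.395, -0.126], TCP at [0.625, -0, 0.231] pointing down, gripper open.
Joint ranges: [-2.98, 2.98], [-0.91, 2.08], [0.09, 2.57], [-1.24, 4.39], [0.2, 2.65], [-2.68, 2.68]. Speed limits (rad/s): [2.57, 2.57, 3.01, 3.14, 3.14, 3.14].

### API

Orientations are given as [roll, pitch, yaw] about the fixed x, y, z axes, in that order (R = Rz(yaw) Ry(pitch) Rx(roll)).
In Python, from workcell import manip, viewer, models gives the robot as it stands.
- The arm moves only by the shell command python3 -m creep 'ROWS' [FORCE]. ROWS is JSON, a list of rows, each a list of 7 numbers: the turn, a rotation vector about the tool's x, y, z as a fraction of full scale, then the shift along the tool's x, y, z as a fraction of full scale, then the opening, from 0 (shut) to 1 (fully open). In form: [[ax, ay, az, dx, dy, dz, jaw], ...]. A call has 1 to 20 rows; each row shifts and turns the commanded pose from where the row before left it, along the tool's axes as they then stand; what a row does not reach is not made up. Full scale, the value 1, is 30 mm for a shift and 90 degrees for a turn. A row lasts 1/8 s, in which the tool goes at most 62.5 mm and 10.7 degrees, less where a joint would pass 70% of its speed; a pose out of reach is approached as far as the arm can. A call with a number of a shift or a turn outside -1 to 1 is refused whole. A call with a gripper value outside its range is refused whole. The fingers move at their own pace and stop on an object; FORCE is the grip in N (left out, the last holds). Time passes only in rows, so rows that do not move let the fingers close. It gives the time, the measured TCP pose, the force, the opening and the grip force at its end, in the units of the state.
- manip.get_state(): the state, without advancing time (a new reading comes with each control period).
- viewer.snapshot(name): name is "scene" or "side" or "wrist"; returns a dict with "pixels" (480x640x3 uint8, red, green, blue), "range_z" (480x640 float32, m along the optical axis (not along the pixel's ray), 0 where there is no reading), "K" (3x3 intrinsics, pixels), "xyz" and "rotation" of the camera in the world. Camera axes: x right, y up, looking along -z (the intrinsics and any distortion apply to the point x, -y, -z); pixel columns grow to the right and rows downward; lengths in m; the calibration is good to about 2 mm. A picture is of the moment at which its call begins.
- manip.hand_in(): hands the job in; it is judged then, once.
Trained networks look in the newest picture that a camera, given by its name, has taken for a name from the list of things; names that differ only in an ending like _2 or _b are one class to them, and where a whole thing is asked for, a point or a joint stands for the part that bears it (a point fixed in the world has none). Each returns a list of dicts, best first, with "conf" (0 to 1); they miss things now and then, are a little off and sometimes report something else, mostly with a low value. They report only what shows in the picture. A call takes as long as a camera call.
- models.outline_of(thing, camera): "mask" (480x640 bool, what is visible of it) and "rect" ([left, top, width, height] in pixels, round what is visible of it).
The state is a dict: "time": time; "joint_positions": joint angles; "joint_velocities": joint speeds; "effort": joint torques, N m; "position": TCP position; "ee_rot": TCP orientation; "wrist_force": force on the tool from outside, world axes, zero at the start; "wrist_torque": the same for the moment, N m; "gripper_width": finger opening in m; "grasp_force": force on a finger pad.
Only numpy, scipy, OpenCV 4.12 (cv2) and the standard library are available. Lean on these libraries where they do the work, as an engineer would, in place of code of your own. Each camera call takes 0.05 s, during which the arm holds its last target. There are 200 camera calls.

### The job

Stand each of the four pickle jars in the low wooden drip tray that matches its base in shape and size (small round, large round, square, oblong), upright, flat on the tray's floor inside the rim, and with the square and oblong jars turned parallel to their tray's sides. Keep the jars upright and set them down gently, as they are glass; leave the bowl and the crock where they are.

Things in the scene. Friction and masses are not known exactly. Their poses are not given: they have to be found in the camera images.
- small_jar: Loose glass jar of pickles with a flat white lid, round, 46 mm across, 90 mm tall, 0.14-0.26 kg; straight sides; the lid (top 16 mm) is as wide as the glass, so it can be gripped anywhere on its sides, e.g. from above over the top 40 mm. Stands upright. Origin at the centre of its underside, z up. Its stand is small_tray.
- large_jar: Loose glass jar of pickles with a flat white lid, round, 68 mm across, 95 mm tall, 0.28-0.52 kg; straight sides; the lid (top 16 mm) is as wide as the glass, so it can be gripped anywhere on its sides, e.g. from above over the top 40 mm. Stands upright. Origin at the centre of its underside, z up. Its stand is large_tray.
- square_jar: Loose glass jar of pickles with a flat white lid, square base 54 x 54 mm, its sides along its x and y axes, 100 mm tall, 0.23-0.43 kg; straight sides; the lid (top 16 mm) is as wide as the glass, so it can be gripped anywhere on its sides, e.g. from above over the top 40 mm. Stands upright. Origin at the centre of its underside, z up. Its stand is square_tray.
- oblong_jar: Loose glass jar of pickles with a flat white lid, oblong base, 76 mm along its x axis and 44 mm along its y axis, 85 mm tall, 0.22-0.42 kg; straight sides; the lid (top 16 mm) is as wide as the glass, so it can be gripped anywhere on its sides, e.g. from above over the top 40 mm. Stands upright. Origin at the centre of its underside, z up. Its stand is oblong_tray.
- small_tray: Low dark-wood drip tray for small_jar, fixed to the table, round, inside 66 mm across, outside 76 mm; rim 10 mm high and 5 mm thick, inner floor 4 mm above the table (10 mm of play all round its jar). Origin at the centre of its underside, z up.
- large_tray: Low dark-wood drip tray for large_jar, fixed to the table, round, inside 88 mm across, outside 98 mm; rim 10 mm high and 5 mm thick, inner floor 4 mm above the table (10 mm of play all round its jar). Origin at the centre of its underside, z up.
- square_tray: Low dark-wood drip tray for square_jar, fixed to the table, square, inside 74 x 74 mm, outside 84 x 84 mm, sides along its x and y axes; rim 10 mm high and 5 mm thick, inner floor 4 mm above the table (10 mm of play all round its jar). Origin at the centre of its underside, z up.
- oblong_tray: Low dark-wood drip tray for oblong_jar, fixed to the table, oblong, inside 96 mm along its x axis and 64 mm along its y axis, outside 106 x 74 mm; rim 10 mm high and 5 mm thick, inner floor 4 mm above the table (10 mm of play all round its jar). Origin at the centre of its underside, z up.
- bowl: Bystander: white bowl, 110 mm across, 50 mm high, standing on the far part of the table. Origin at the centre of its underside.
- crock: Bystander: terracotta crock, 96 mm across the rim, 85 mm high, standing at the robot's right. Origin at the centre of its underside.

How it is judged:
By the outcome, as a careful person would: the job done as asked, in the order asked, and still so for the second after the job is handed in, with the robot touching nothing.
It also fails if it takes over 102 s, if anything falls off the work surface, if the arm or the gripper's body presses on something with over 40 N, if the wrist force passes 120 N, or if a joint passes its speed limit or range.

## Working session

There is one attempt and no reset: what is moved stays moved. The work goes in short steps, Python scripts to look and compute and a shell command to move; the robot and the scene stay as the last step left them, time stands still between calls to the robot, and variables do not carry over. Pictures are saved under pics/ and viewed, at most 14 in all, crops included, and the job is handed in when it is done.

```bash
mkdir -p pics; ls
python3 - <<'E'
from workcell import manip, viewer, models
import cv2
for n in ("scene","side"):
    s=viewer.snapshot(n); cv2.imwrite(f"pics/{n}0.png",s["pixels"][:,:,::-1]); print(n,s["xyz"],s["rotation"],s["K"])
st=manip.get_state(); print(st)
E
```

```text
pics
scene [1.19615456 0.77343742 0.84253512] [ 0.91451829 -0.00729087  2.58248647] [[522.38501863   0.         316.27234451]
 [  0.         522.38501863 240.33795384]
 [  0.           0.           1.        ]]
side [0.35400337 0.94856423 1.18718264] [ 0.76286625 -0.00585542 -2.90808029] [[552.71573014   0.         321.85297171]
 [  0.         552.71573014 230.11869913]
 [  0.           0.           1.        ]]
{'time': 0.1, 'joint_positions': array([-1.26102468e-01,  2.21134515e-01,  1.52750829e+00,  2.04625711e-05,
        1.39470988e+00, -1.26127870e-01]), 'joint_velocities': array([-0.00141998, -0.00208914, -0.00263995, -0.00017925, -0.00076667,
       -0.00051402]), 'effort': array([ 6.93603797e-04, -4.98243856e+01, -3.90546799e+01, -2.32586735e-04,
        5.66593517e-03, -2.12633734e-05]), 'position': array([6.24449612e-01, 7.11860569e-05, 2.30310408e-01]), 'ee_rot': array([-3.13984913e+00, -2.41380870e-04,  1.57081792e+00]), 'wrist_force': array([-1.22521417, -0.34590832,  0.94155461]), 'wrist_torque': array([-0.05521537,  0.01680823, -0.01585261]), 'grasp_force': 0.0, 'gripper_width': 0.0849688451978119}
```

View pics/scene0.png

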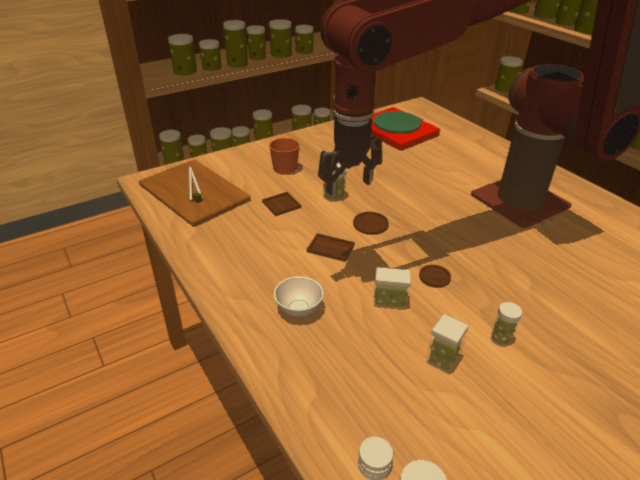

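View pics/side0.png

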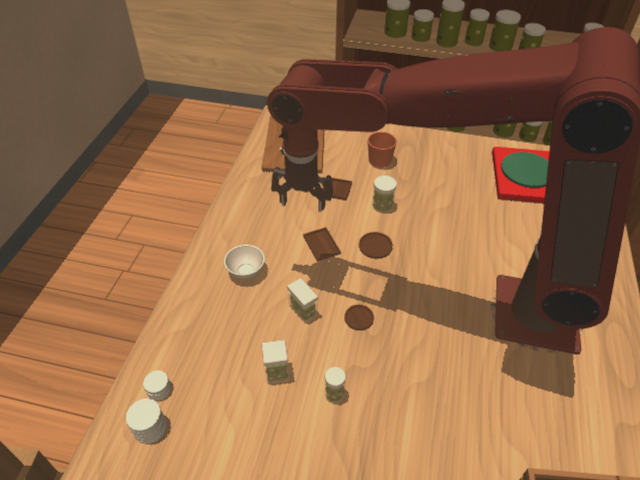

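```bash
cat > h.py <<'E'
from workcell import manip, viewer, models
import numpy as np, cv2
from scipy.spatial.transform import Rotation as Ro
SH={'small':(46,46,90),'large':(68,68,95),'square':(54,54,100),'oblong':(76,44,85)}
def cloud(s):
    K=s["K"];z=s["range_z"];v,u=np.mgrid[:480,:640]
    p=np.stack([(u-K[0,2])/K[0,0]*z,-(v-K[1,2])/K[1,1]*z,-z],-1)
    return p@Ro.from_euler('xyz',s["rotation"]).as_matrix().T+s["xyz"]
def find(thing,cam,s,zr):
    P=cloud(s);out=[]
    for d in models.outline_of(thing,cam)[:3]:
        m=d["mask"]&(s["range_z"]>0); q=P[m]
        zt=np.percentile(q[:,2],[5,50,95]) if len(q) else None
        q=q[(q[:,2]>zr[0])&(q[:,2]<zr[1])]
        if len(q)<20: print(thing,cam,d["conf"],d["rect"],"few",zt); continue
        r=cv2.minAreaRect((q[:,:2]*1000).astype(np.float32))
        print(thing,cam,round(d["conf"],2),d["rect"],"z",np.round(zt,3),"c",np.round(r[0],1),"sz",np.round(r[1],1),"ang",round(r[2],1),len(q),"mean",np.round(q.mean(0)*1000,1))
E
python3 - <<'E'
from h import *
for cam in("scene","side"):
    s=viewer.snapshot(cam)
    for n,(a,b,h) in SH.items():
        find(n+"_jar",cam,s,(h/1000-.006,h/1000+.008))
        find(n+"_tray",cam,s,(.006,.016))
    find("bowl",cam,s,(.03,.06));find("crock",cam,s,(.075,.095))
E
```

```text
small_jar scene 0.76 [488.6, 300.8, 33.5, 47.9] z [0.008 0.063 0.092] c [462.4 348.8] sz [46.3 44.3] ang 1.3 322 mean [462.9 349.3  89.8]
small_jar scene 0.19 [308.4, 236.7, 47.7, 26.0] few [0.00125471 0.00549064 0.01146318]
small_tray scene 0.78 [418.6, 264.6, 28.7, 24.3] z [0.002 0.005 0.011] c [446.7 124.6] sz [75.4 74.2] ang 8.0 233 mean [445.4 125.    8.8]
large_jar scene 0.93 [323.1, 170.8, 22.3, 31.2] few [0.00402028 0.03294721 0.08952212]
large_jar scene 0.65 [427.5, 312.9, 44.2, 61.3] z [0.013 0.076 0.102] c [606.7 325.6] sz [57.2 54.1] ang 22.6 673 mean [609.9 328.1  98.9]
large_tray scene 0.75 [351.5, 208.8, 39.1, 28.0] z [0.002 0.005 0.011] c [ 446.  -133.6] sz [98.5 95.7] ang 51.9 264 mean [ 446.1 -133.2    8.7]
square_jar scene 0.62 [429.8, 313.1, 40.7, 61.7] z [0.008 0.075 0.102] c [606.4 324.9] sz [58.5 54.9] ang 22.9 624 mean [608.5 327.3  99.8]
square_jar scene 0.28 [326.3, 171.8, 21.0, 28.9] few [0.00416393 0.03220463 0.08384082]
square_tray scene 0.83 [264.9, 195.2, 34.5, 18.5] z [0.002 0.006 0.012] c [ 609.8 -344.2] sz [94.2 88. ] ang 88.3 252 mean [ 610.3 -343. 
[... 2020 characters left out ...]
e_tray side 0.53 [328.7, 180.3, 21.4, 19.2] z [-0.003  0.003  0.011] c [ 592.1 -342.9] sz [58.4 94.3] ang 11.3 74 mean [ 591.1 -347.3    8.5]
oblong_jar side 0.85 [286.1, 276.9, 32.0, 45.3] z [0.01  0.074 0.086] c [592.2 139. ] sz [44.8 77.8] ang 50.4 411 mean [591.7 139.   83.3]
oblong_tray side 0.82 [303.3, 226.5, 36.5, 34.9] z [-0.002  0.003  0.01 ] c [598.9 -98. ] sz [ 74.9 109.6] ang 36.9 188 mean [599.6 -94.6   8.4]
bowl side 0.86 [221.9, 244.9, 41.2, 32.8] z [0.001 0.025 0.049] c [779.7  45.8] sz [109.6 108.2] ang 79.8 453 mean [783.8  36.   41.6]
crock side 0.91 [363.3, 133.7, 31.4, 33.7] z [0.006 0.053 0.081] c [ 499.4 -522.8] sz [ 88.7 103.7] ang 7.2 143 mean [ 502.2 -518.    79.8]
```

Every item is located in both views, and the sizes and heights match what was given. Scene pixels are small jar (505,325), square jar (448,343), oblong jar (392,288) and large jar (334,185) beside the gripper. The trays are at (435,276), (371,223), (282,204) and (331,247). The lids at (376,457) and (424,475) are props off to the side. First move: to a point above the small jar.

```bash
python3 -m creep '[[0,0,0,0.4,-0.2,0,1],[0,0,0,0.83,-0.387,0,1],[0,0,0,0.9,-0.42,0,1],[0,0,0,0.9,-0.42,0,1],[0,0,0,0.9,-0.42,0,1],[0,0,0,0.9,-0.42,0,1],[0,0,0,0.9,-0.42,0,1],[0,0,0,0.9,-0.42,0,1],[0,0,0,0.9,-0.42,0,1],[0,0,0,0.9,-0.42,0,1],[0,0,0,0.9,-0.42,0,1],[0,0,0,0.9,-0.42,0,1],[0,0,0,0.9,-0.42,0,1],[0,0,0,0.5,-0.21,0,1],[0,0,0,0,0,0,1],[0,0,0,0,0,0,1]]' 50
python3 - <<'E'
from h import *
s=viewer.snapshot("wrist");cv2.imwrite("pics/w1.png",s["pixels"][:,:,::-1])
find("small_jar","wrist",s,(.084,.098))
s=viewer.snapshot("scene")
find("large_jar","scene",s,(.089,.103))
# square tray fit: render silhouette vs mask in both cams
from scipy.optimize import minimize
def proj(P,s):
    c=(P-s["xyz"])@Ro.from_euler('xyz',s["rotation"]).as_matrix();K=s["K"]
    return np.c_[K[0,2]+K[0,0]*c[:,0]/-c[:,2],K[1,2]+K[1,1]*-c[:,1]/-c[:,2]]
for n,(a,b) in {"square":(84,84),"oblong":(106,74)}.items():
    obs=[]
    for cam in("scene","side"):
        s=viewer.snapshot(cam);d=models.outline_of(n+"_tray",cam)[0];obs.append((s,d["mask"]))
        print(cam,d["rect"],d["conf"])
    def cost(x):
        t=np.radians(x[2]);c=np.array([[i*a/2,j*b/2] for i,j in((1,1),(1,-1),(-1,-1),(-1,1))])@np.array([[np.cos(t),np.sin(t)],[-np.sin(t),np.cos(t)]])+x[:2]
        P=np.vstack([np.c_[c,c[:,:1]*0+h] for h in(0,10)])/1000;e=0
        for s,m in obs:
            im=np.zeros((480*4,640*4),np.uint8);h=cv2.convexHull((proj(P,s)*4+1.5).astype(np.float32))
            cv2.fillPoly(im,[np.round(h).astype(int)],255);im=cv2.resize(im,(640,480),interpolation=cv2.INTER_AREA)/255.
            e+=np.abs(im-m).sum()
        return e
    for t0 in (0,20,45,70,100,125,150):
        x0=np.array([610,-344,t0]) if n=="square" else np.array([599,-99,t0])
        r=minimize(cost,x0,method="Nelder-Mead",options=dict(initial_simplex=x0+np.array([[0,0,0],[8,0,0],[0,8,0],[0,0,12]])))
        print(n,np.round(r.x,1),round(r.fun,1))
E
```

```text
time: 3.2
position: [0.4627, 0.3483, 0.2313]
ee_rot: [3.141, 0.0, 1.571]
wrist_force: [-0.2, 0.3, -0.0]
gripper_width: 0.0854
grasp_force: 0.0
small_jar wrist 0.96 [290.7, 187.2, 53.6, 63.5] z [0.037 0.089 0.09 ] c [462.  349.2] sz [44.5 44.1] ang 29.8 2146 mean [462.  349.7  89.1]
large_jar scene 0.6 [322.6, 163.1, 26.7, 39.4] z [0.008 0.065 0.097] c [ 454.3 -306.3] sz [65.5 69.1] ang 0.6 252 mean [ 455.3 -302.2   95.1]
scene [262.0, 192.6, 39.3, 20.3] 0.65
side [327.0, 366.1, 17.4, 35.9] 0.65
square [ 606.8 -348.4    0.7] 1276.9
square [ 6.070e+02 -3.481e+02  3.000e-01] 1276.6
square [ 607.7 -350.2   90.6] 1283.4
square [ 607.3 -348.8   91.1] 1275.8
square [ 606.9 -346.7   90.9] 1275.8
square [ 607.4 -348.8   91.1] 1275.8
square [ 606.8 -348.6  180.2] 1278.0
scene [307.6, 232.9, 48.8, 31.9] 0.79
side [302.7, 230.4, 11.2, 28.2] 0.74
oblong [ 603.4 -101.7   -3.6] 966.2
oblong [ 600.1 -100.3  -55.3] 654.7
oblong [ 598.7 -100.   126.9] 652.4
oblong [ 599.1 -100.8  126.4] 654.0
oblong [ 599.5 -100.6  126.1] 655.5
oblong [ 600.1 -101.   126.7] 656.3
oblong [ 599.7 -100.7  127.2] 651.3
```

```bash
python3 -m creep '[[0,0,0,0.04,-0.02,0.5,1],[0,0,0,0,0,0.9,1],[0,0,0,0,0,0.9,1],[0,0,0,0,0,0.9,1],[0,0,0,0,0,0.9,1],[0,0,0,0,0,0.8,1],[0,0,0,0,0,0.6,1],[0,0,0,0,0,0.4,1],[0,0,0,0,0,0.07,1],[0,0,0,0,0,0,0],[0,0,0,0,0,0,0],[0,0,0,0,0,0,0],[0,0,0,0,0,0,0],[0,0,0,0,0,0,0],[0,0,0,0,0,0,0],[0,0,0,0,0,0,0]]' 50
```

```text
time: 5.8
position: [0.4624, 0.3505, 0.0533]
ee_rot: [3.14, -0.001, 1.571]
wrist_force: [-1.8, -0.4, 6.4]
gripper_width: 0.045
grasp_force: 50.9
```

View pics/w1.png

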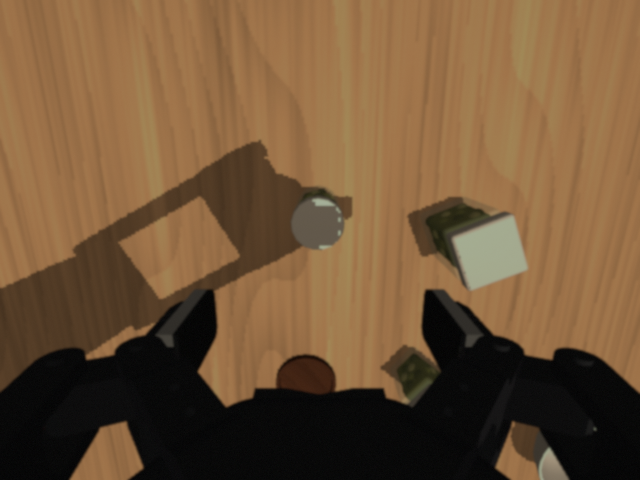

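Wrist view: small lid centred at (318,223) between the fingers, square jar at (490,250). The jar is gripped at 45 mm. Now lift and carry it.

```bash
python3 -m creep '[[0,0,0,0,0,-0.2,0],[0,0,0,0,0,-0.5,0],[0,0,0,0,0,-0.6,0],[0,0,0,-0.3,0,-0.3,0],[0,0,0,-0.6,-0.06,0,0],[0,0,0,-0.8,-0.06,0,0],[0,0,0,-0.8,-0.06,0,0],[0,0,0,-0.8,-0.06,0,0],[0,0,0,-0.8,-0.06,0,0],[0,0,0,-0.8,-0.06,0,0],[0,0,0,-0.8,-0.06,0,0],[0,0,0,-0.7,-0.06,0,0],[0,0,0,-0.6,-0.06,0,0],[0,0,0,-0.4,0,0,0],[0,0,0,-0.07,0,0.2,0],[0,0,0,0,0,0.4,0],[0,0,0,0,0,0.4,0],[0,0,0,0,0,0.2,0],[0,0,0,0,0,0,0],[0,0,0,0,0,0,0]]'
python3 - <<'E'
from h import *
for c in("scene","side"):
    s=viewer.snapshot(c)
    find("small_jar",c,s,(.08,.13))
    find("small_tray",c,s,(.006,.014))
E
```

```text
time: 8.3
position: [0.446, 0.1262, 0.0644]
ee_rot: [3.141, -0.0, 1.571]
wrist_force: [0.3, 0.2, -1.6]
gripper_width: 0.0449
grasp_force: 51.3
small_tray scene 0.74 [263.7, 191.0, 36.6, 23.3] z [0.002 0.006 0.012] c [ 607.9 -342.6] sz [91.1 86.3] ang 90.0 248 mean [ 607.3 -343.7    9. ]
small_tray scene 0.52 [416.6, 266.5, 33.8, 22.4] z [0.001 0.006 0.012] c [450.5 129.1] sz [64.1 73.4] ang 45.4 171 mean [454.9 132.9   9. ]
small_jar side 0.74 [350.4, 287.3, 16.8, 35.5] z [0.02  0.077 0.102] c [447.1 129.5] sz [41.7 43.8] ang 87.4 250 mean [446.6 132.7  97.6]
small_tray side 0.62 [346.4, 309.1, 26.8, 21.7] z [-0.001  0.004  0.011] c [444.2 136.1] sz [73.9 60.2] ang 6.7 107 mean [443.3 141.5   8.6]
```

```bash
python3 -m creep '[[0,0,0,0,0,0.1,0],[0,0,0,0,0,0.07,0],[0,0,0,0,0,0.05,0],[0,0,0,0,0,0.03,0],[0,0,0,0,0,0,0]]'
```

```text
time: 9.22
position: [0.4456, 0.126, 0.0573]
ee_rot: [-3.141, 0.0, 1.571]
wrist_force: [-4.7, -0.9, 6.5]
gripper_width: 0.045
grasp_force: 52.0
```

```bash
python3 -m creep '[[0,0,0,0,0,0,1],[0,0,0,0,0,0,1],[0,0,0,0,0,0,1],[0,0,0,0,0,0,1],[0,0,0,0,0,-0.3,1],[0,0,0,0,0,-0.8,1],[0,0,0,0,0,-0.9,1],[0,0,0,-0.4,0,-0.9,1],[0,0,0,-0.8,0,-0.9,1],[0,0,0,-0.9,0,-0.9,1],[0,0,0,-0.9,0,-0.5,1],[0,0,0,-0.9,0,-0.2,1]]'
python3 -m creep '[[0,0,0,-1,0.03,0,1],[0,0,0,-1,0.03,0,1],[0,0,0,-1,0.03,0,1],[0,0,0,-1,0.03,0,1],[0,0,0,-1,0.03,0,1],[0,0,0,-1,0.03,0,1],[0,0,0,-1,0.03,0,1],[0,0,0,-1,0.03,0,1],[0,0,0,-0.9,0,0,1],[0,0,0,-0.8,0,0,1],[0,0,0,-0.5,0,0,1],[0,0,0,-0.2,0,0,1],[0,0,0,0,0,0,1]]'
python3 - <<'E'
from h import *
s=viewer.snapshot("wrist");cv2.imwrite("pics/w2.png",s["pixels"][:,:,::-1])
find("large_jar","wrist",s,(.089,.103));find("large_tray","wrist",s,(.006,.014));find("square_tray","wrist",s,(.006,.014))
s=viewer.snapshot("scene");cv2.imwrite("pics/s2.png",s["pixels"][:,:,::-1]);find("small_jar","scene",s,(.088,.1))
E
```

```text
time: 10.72
position: [0.4464, 0.0081, 0.2208]
ee_rot: [3.139, 0.001, 1.571]
wrist_force: [0.2, -0.1, -0.1]
gripper_width: 0.0853
grasp_force: 0.0
time: 12.35
position: [0.4529, -0.3028, 0.2186]
ee_rot: [-3.141, -0.0, 1.571]
wrist_force: [0.3, -1.1, 0.3]
gripper_width: 0.0856
grasp_force: 0.0
large_jar wrist 0.75 [277.1, 176.7, 86.7, 94.0] z [0.045 0.094 0.095] c [ 453.6 -306.1] sz [66.9 66.8] ang 45.5 5328 mean [ 453.9 -305.    94.2]
large_tray wrist 0.66 [259.1, 0.0, 106.9, 88.0] z [0.002 0.004 0.01 ] c [ 446.9 -147.2] sz [70.9 96.9] ang 89.8 1253 mean [ 446.5 -152.7    9. ]
small_jar scene 0.85 [424.9, 241.1, 26.6, 40.4] z [0.013 0.066 0.096] c [444.8 123.3] sz [46.8 41.7] ang 49.2 210 mean [446.8 125.6  93.8]
```

View pics/s2.png

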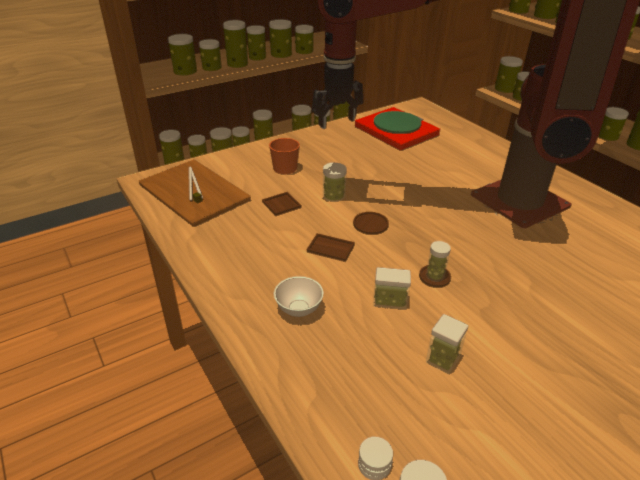

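View pics/w2.png

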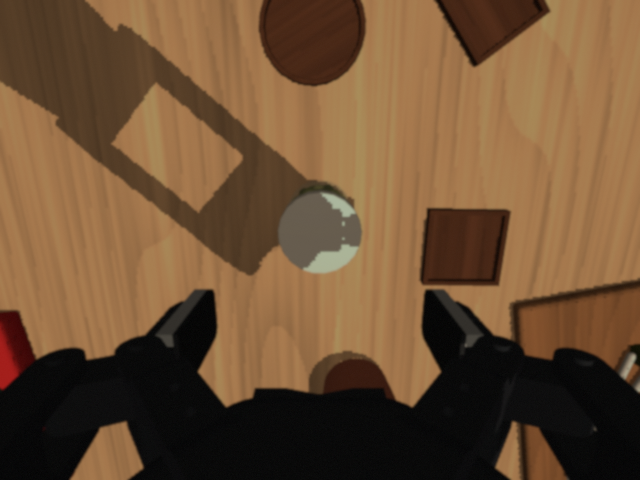

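The small jar stands in its tray at (436,275) in the scene view. In the wrist view the large jar is at (320,232), the square tray at (465,247) and the large tray at (313,30). Next I measure the square tray's angle and go down on the large jar.

```bash
python3 - <<'E'
from h import *
s=viewer.snapshot("wrist");P=cloud(s)
for name,(u0,v0,u1,v1) in {"square":(408,195,522,298)}.items():
    q=P[v0:v1,u0:u1];c=s["pixels"][v0:v1,u0:u1].astype(int)
    for m,l in(((q[...,2]>.007)&(q[...,2]<.014),"rim"),((c.sum(-1)<200),"dark")):
        x=(q[m][:,:2]*1000).astype(np.float32);print(name,l,m.sum(),cv2.minAreaRect(x),x.min(0),x.max(0))
        if l=="dark":
            cnt=max(cv2.findContours(m.astype(np.uint8),0,1)[0],key=cv2.contourArea)
            ap=cv2.approxPolyDP(cnt,6,True)[:,0];print([np.round(q[v,u]*1000,1).tolist() for u,v in ap],(ap+[u0,v0]).tolist())
E
python3 -m creep '[[0,0,0,-0.08,0.03,0.5,1],[0,0,0,0,0,0.9,1],[0,0,0,0,0,0.9,1],[0,0,0,0,0,0.9,1],[0,0,0,0,0,0.9,1],[0,0,0,0,0,0.6,1],[0,0,0,0,0,0.45,1],[0,0,0,0,0,0.25,1],[0,0,0,0,0,0.05,1],[0,0,0,0,0,0,0],[0,0,0,0,0,0,0],[0,0,0,0,0,0,0],[0,0,0,0,0,0,0],[0,0,0,0,0,0,0],[0,0,0,0,0,0,0]]' 60
```

```text
square rim 1508 ((609.6646728515625, -345.4537353515625), (84.7290267944336, 85.13888549804688), 89.21701049804688) [ 566.9623  -388.27542] [ 652.74756 -302.72253]
square dark 6292 ((547.8218994140625, -322.95465087890625), (104.27709197998047, 235.2458038330078), 70.67025756835938) [ 454.08752 -387.03073] [ 651.6486  -234.82152]
[[568.8, -303.2, 0.5], [567.2, -384.7, 2.2], [649.8, -387.0, 8.0], [651.5, -304.7, 9.3]] [[427, 209], [420, 281], [496, 285], [509, 212]]
time: 14.58
position: [0.4544, -0.3061, 0.0563]
ee_rot: [3.14, 0.001, 1.571]
wrist_force: [-1.8, 0.1, 6.4]
gripper_width: 0.0666
grasp_force: 67.6
```

```bash
python3 -m creep '[[0,0,0,0,0,-0.2,0],[0,0,0,0,0,-0.5,0],[0,0,0,0,0,-0.6,0],[0,0,0,0.3,-0.04,-0.2,0],[0,0,0,0.6,-0.04,0,0],[0,0,0,0.8,-0.04,0,0],[0,0,0,0.8,-0.04,0,0],[0,0,0,0.8,-0.04,0,0],[0,0,0,0.8,-0.04,0,0],[0,0,0,0.7,-0.04,0,0],[0,0,0,0.6,0,0,0],[0,0,0,0.3,0,0.2,0],[0,0,0,0.07,0,0.4,0],[0,0,0,0,0,0.4,0],[0,0,0,0,0,0.2,0],[0,0,0,0,0,0,0],[0,0,0,0,0,0,0]]'
```

```text
time: 16.7
position: [0.4456, -0.1327, 0.0644]
ee_rot: [3.141, 0.0, 1.57]
wrist_force: [0.6, -0.5, -2.4]
gripper_width: 0.0671
grasp_force: 67.7
```

```bash
python3 -m creep '[[0,0,0,0,0,0.07,0],[0,0,0,0,0,0.05,0],[0,0,0,0,0,0.03,0],[0,0,0,0,0,0,0]]'
```

```text
time: 17.2
position: [0.4455, -0.1324, 0.0603]
ee_rot: [3.142, 0.0, 1.571]
wrist_force: [-2.7, 2.4, 4.5]
gripper_width: 0.0666
grasp_force: 68.1
```

```bash
python3 -m creep '[[0,0,0,0,0,0,1],[0,0,0,0,0,0,1],[0,0,0,0,0,0,1],[0,0,0,0,0,-0.3,1],[0,0,0,0,0,-0.8,1],[0,0,0,0,0,-0.9,1],[0,0,0,0.3,0.1,-0.9,1],[0,0,0,0.6,0.2,-0.9,1],[0,0,0,0.9,0.3,-0.9,1],[0,0,0,0.9,0.32,-0.6,1],[0,0,0,0.9,0.32,-0.2,1]]'
python3 -m creep '[[0,0,0,0.9,0.32,0,1],[0,0,0,0.9,0.32,0,1],[0,0,0,0.9,0.32,0,1],[0,0,0,0.9,0.32,0,1],[0,0,0,0.9,0.32,0,1],[0,0,0,0.9,0.32,0,1],[0,0,0,0.9,0.32,0,1],[0,0,0,0.9,0.32,0,1],[0,0,0,0.9,0.32,0,1],[0,0,0,0.9,0.32,0,1],[0,0,0,0.9,0.32,0,1],[0,0,0,0.9,0.32,0,1],[0,0,0,0.6,0.2,0,1],[0,0,0,0.3,0.1,0,1],[0,0,-0.06,0,0,0,1],[0,0,-0.08,0,0,0,1],[0,0,-0.08,0,0,0,1],[0,0,-0.033,0,0,0,1],[0,0,0,0,0,0,1]]'
python3 - <<'E'
from h import *
s=viewer.snapshot("wrist");cv2.imwrite("pics/w3.png",s["pixels"][:,:,::-1])
find("square_jar","wrist",s,(.094,.108));find("oblong_jar","wrist",s,(.079,.093))
s=viewer.snapshot("scene");cv2.imwrite("pics/s3.png",s["pixels"][:,:,::-1]);find("large_jar","scene",s,(.093,.107));find("large_tray","scene",s,(.007,.014))
E
```

```text
time: 18.58
position: [0.4837, -0.0237, 0.2272]
ee_rot: [3.138, 0.001, 1.571]
wrist_force: [-0.4, 0.2, -0.9]
gripper_width: 0.0855
grasp_force: 0.0
time: 20.95
position: [0.6068, 0.3263, 0.225]
ee_rot: [3.142, 0.0, 1.967]
wrist_force: [-0.0, 0.0, 0.0]
gripper_width: 0.0852
grasp_force: 0.0
square_jar wrist 0.61 [287.4, 183.7, 62.1, 75.7] z [0.049 0.099 0.1  ] c [607.5 325.3] sz [53.9 54. ] ang 22.4 4254 mean [607.  326.6  99.1]
oblong_jar wrist 0.61 [201.2, 318.2, 76.7, 86.4] z [0.011 0.061 0.085] c [586.2 147.8] sz [35.8 49.7] ang 50.1 1655 mean [585.4 150.2  83.7]
large_jar scene 0.93 [357.1, 185.5, 29.7, 44.0] z [0.011 0.069 0.101] c [ 446.6 -132.4] sz [69.5 63.6] ang 52.2 313 mean [ 448.2 -130.    98.9]
large_tray scene 0.76 [355.0, 215.5, 34.5, 23.8] z [0.001 0.006 0.012] c [ 454.2 -122.1] sz [74.6 93.5] ang 49.9 121 mean [ 461.1 -112.8    9.7]
```

View pics/s3.png

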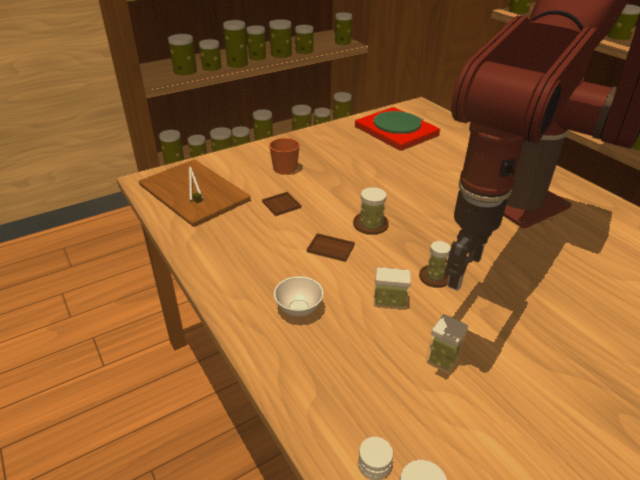

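View pics/w3.png

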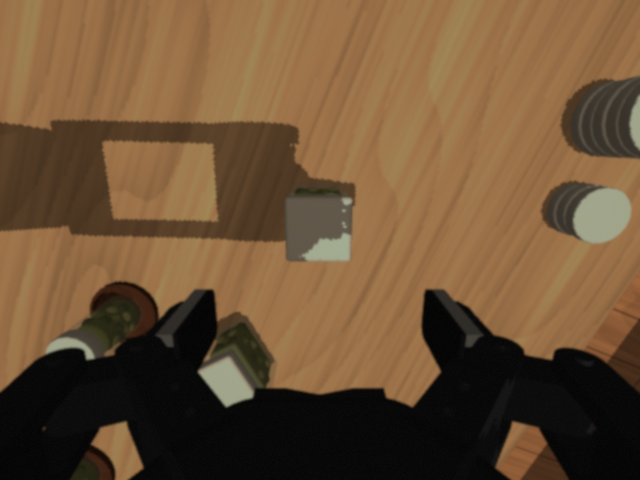

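The large jar is in its tray at (372,210). The square jar at (319,228) in the wrist view is centred and lines up with the jaws. Going down to grasp.

```bash
python3 -m creep '[[0,0,0,0,0,0.5,1],[0,0,0,0,0,0.9,1],[0,0,0,0,0,0.9,1],[0,0,0,0,0,0.9,1],[0,0,0,0,0,0.9,1],[0,0,0,0,0,0.6,1],[0,0,0,0,0,0.45,1],[0,0,0,0,0,0.25,1],[0,0,0,0,0,0.1,1],[0,0,0,0,0,0,0],[0,0,0,0,0,0,0],[0,0,0,0,0,0,0],[0,0,0,0,0,0,0],[0,0,0,0,0,0,0],[0,0,0,0,0,0,0]]' 60
```

```text
time: 23.12
position: [0.6072, 0.3269, 0.0608]
ee_rot: [3.14, 0.0, 1.968]
wrist_force: [-3.1, -0.9, 5.3]
gripper_width: 0.0533
grasp_force: 64.2
```

```bash
python3 -m creep '[[0,0,0,0,0,-0.2,0],[0,0,0,0,0,-0.5,0],[0,0,0,0,0,-0.8,0],[0,0,0,0,0,-0.8,0],[0,0,0.04,0,0,-0.8,0],[0,0,0.06,0,0,-0.8,0],[0,0,0.06,0,0,-0.5,0],[0,0,0.06,0,0,-0.2,0],[0,0,0.042,0,0,0,0],[0,0,0,0,0,0,0]]'
python3 -m creep '[[0,0,0,-0.3,0.02,0,0],[0,0,0,-0.6,0.02,0,0],[0,0,0,-0.8,0.02,0,0],[0,0,0,-0.9,0.02,0,0],[0,0,0,-0.9,0.02,0,0],[0,0,0,-0.9,0.02,0,0],[0,0,0,-0.9,0.02,0,0],[0,0,0,-0.9,0.02,0,0],[0,0,0,-0.9,0.02,0,0],[0,0,0,-0.9,0.02,0,0],[0,0,0,-0.9,0.02,0,0],[0,0,0,-0.9,0.02,0,0],[0,0,0,-0.9,0.02,0,0],[0,0,0,-0.9,0.02,0,0],[0,0,0,-0.9,0.02,0,0],[0,0,0,-0.9,0.02,0,0],[0,0,0,-0.9,0.02,0,0],[0,0,0,-0.9,0.02,0,0]]'
python3 -m creep '[[0,0,0,-0.9,0.02,0,0],[0,0,0,-0.9,0.02,0,0],[0,0,0,-0.9,0.02,0,0],[0,0,0,-0.9,0,0,0],[0,0,0,-0.9,0,0,0],[0,0,0,-0.9,0,0,0],[0,0,0,-0.9,0,0,0],[0,0,0,-0.6,0,0,0],[0,0,0,-0.3,0,0,0],[0,0,0,0,0,0,0],[0,0,0,0,0,0,0]]'
```

```text
time: 24.38
position: [0.6067, 0.3266, 0.1981]
ee_rot: [3.142, -0.0, 1.557]
wrist_force: [0.3, 0.1, -4.5]
gripper_width: 0.0533
grasp_force: 64.0
time: 26.62
position: [0.6101, -0.1319, 0.1978]
ee_rot: [-3.142, 0.0, 1.556]
wrist_force: [0.6, 0.2, -3.8]
gripper_width: 0.0536
grasp_force: 64.0
time: 28.0
position: [0.6101, -0.3445, 0.1976]
ee_rot: [-3.141, -0.001, 1.558]
wrist_force: [0.2, 0.5, -3.7]
gripper_width: 0.0538
grasp_force: 64.0
```

```bash
python3 -m creep '[[0,0,0,-0.03,0,0.4,0],[0,0,0,0,0,0.8,0],[0,0,0,0,0,0.8,0],[0,0,0,0,0,0.8,0],[0,0,0,0,0,0.7,0],[0,0,0,0,0,0.4,0],[0,0,0,0,0,0.2,0],[0,0,0,0,0,0.1,0],[0,0,0,0,0,0,0],[0,0,0,0,0,0,0]]'
python3 - <<'E'
from h import *
print(manip.get_state()["position"])
s=viewer.snapshot("scene")
find("square_jar","scene",s,(.1,.114));find("square_tray","scene",s,(.007,.014))
cv2.imwrite("pics/s4.png",cv2.resize(s["pixels"][120:270,200:400,::-1],None,fx=3,fy=3))
E
```

```text
time: 29.25
position: [0.6103, -0.3467, 0.0726]
ee_rot: [3.14, 0.001, 1.557]
wrist_force: [0.3, -0.8, -4.4]
gripper_width: 0.0535
grasp_force: 64.0
[ 0.6103442  -0.34669577  0.07264127]
square_jar scene 0.87 [271.1, 166.1, 21.6, 43.4] z [0.021 0.071 0.114] c [ 609.2 -345.2] sz [56.6 54.9] ang 88.7 198 mean [ 609.  -336.7  109.9]
square_tray scene 0.6 [263.0, 196.5, 36.8, 17.6] z [0.002 0.006 0.012] c [ 608.1 -344.3] sz [91.  86.7] ang 89.3 135 mean [ 618.3 -328.1    9.9]
```

View pics/s4.png

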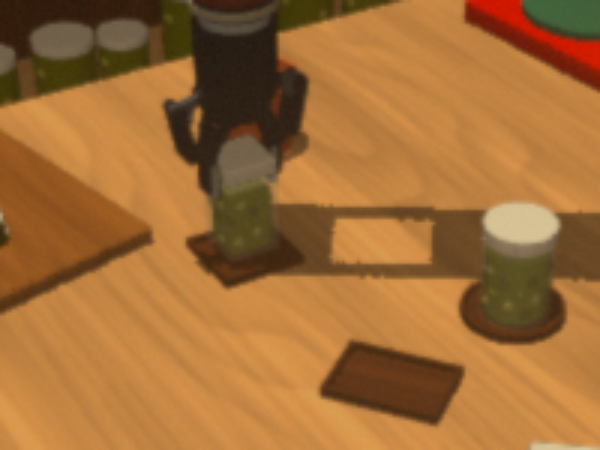

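In the crop the square jar hangs centred over its tray at (244,255), and the measured lid is parallel to the tray. The large jar stands well inside its rim. Lowering.

```bash
python3 -m creep '[[0,0,0,0,0,0.1,0],[0,0,0,0,0,0.07,0],[0,0,0,0,0,0.05,0],[0,0,0,0,0,0.03,0],[0,0,0,0,0,0.01,0],[0,0,0,0,0,0,0]]'
```

```text
time: 30.15
position: [0.61, -0.3465, 0.0648]
ee_rot: [3.141, 0.0, 1.557]
wrist_force: [-3.6, 1.5, 4.8]
gripper_width: 0.0537
grasp_force: 64.8
```

```bash
python3 -m creep '[[0,0,0,0,0,0,1],[0,0,0,0,0,0,1],[0,0,0,0,0,0,1],[0,0,0,0,0,-0.3,1],[0,0,0,0,0,-0.8,1],[0,0,0,0,0,-0.9,1],[0,0,0,0,0,-0.9,1],[0,0,0,0.4,-0.04,-0.9,1],[0,0,0,0.8,-0.04,-0.9,1],[0,0,0,0.9,-0.04,-0.6,1],[0,0,0,0.9,-0.04,-0.2,1]]'
python3 -m creep '[[0,0,0,0.9,-0.05,0,1],[0,0,0,0.9,-0.05,0,1],[0,0,0,0.9,-0.05,0,1],[0,0,0,0.9,-0.05,0,1],[0,0,0,0.9,-0.05,0,1],[0,0,0,0.9,-0.05,0,1],[0,0,0,0.9,-0.05,0,1],[0,0,0,0.9,-0.05,0,1],[0,0,0,0.9,-0.05,0,1],[0,0,0,0.9,-0.05,0,1],[0,0,0,0.9,-0.05,0,1],[0,0,0,0.9,-0.05,0,1],[0,0,0,0.9,-0.05,0,1],[0,0,0,0.9,0,0,1],[0,0,0,0.4,0,0,1],[0,0,0,0.1,0,0,1]]'
python3 -m creep '[[0,0,-0.05,0,0,0,1],[0,0,-0.09,0,0,0,1],[0,0,-0.09,0,0,0,1],[0,0,-0.09,0,0,0,1],[0,0,-0.09,0,0,0,1],[0,0,-0.09,0,0,0,1],[0,0,-0.07,0,0,0,1],[0,0,0,0,0,0,1]]'
python3 - <<'E'
from h import *
s=viewer.snapshot("wrist");find("oblong_jar","wrist",s,(.079,.093));find("oblong_tray","wrist",s,(.007,.014))
s=viewer.snapshot("scene");cv2.imwrite("pics/s5.png",s["pixels"][:,:,::-1]);find("square_jar","scene",s,(.097,.112));find("oblong_tray","scene",s,(.007,.014))
E
```

```text
time: 31.52
position: [0.6071, -0.2558, 0.2313]
ee_rot: [3.138, 0.002, 1.556]
wrist_force: [0.0, 1.5, 0.7]
gripper_width: 0.0854
grasp_force: 0.0
time: 33.52
position: [0.5918, 0.1377, 0.2282]
ee_rot: [-3.14, 0.0, 1.558]
wrist_force: [-0.1, -0.8, 0.5]
gripper_width: 0.0853
grasp_force: 0.0
time: 34.52
position: [0.5924, 0.1361, 0.2287]
ee_rot: [-3.141, -0.0, 2.45]
wrist_force: [0.5, 0.2, -0.1]
gripper_width: 0.0854
grasp_force: 0.0
oblong_jar wrist 0.72 [290.8, 173.5, 57.0, 92.1] z [0.059 0.084 0.085] c [593.4 135.4] sz [43.7 75.1] ang 50.2 4319 mean [592.1 136.5  84.1]
oblong_jar wrist 0.61 [136.3, 289.7, 49.8, 48.5] few [0.00056915 0.00388115 0.01003258]
oblong_tray wrist 0.86 [138.0, 287.6, 47.2, 49.2] z [0.002 0.004 0.01 ] c [558.4 -88.6] sz [73.  37.1] ang 88.7 372 mean [558.8 -85.5   9. ]
square_jar scene 0.73 [269.4, 167.2, 28.7, 44.6] z [0.008 0.066 0.106] c [ 609.7 -346.1] sz [56.4 57.1] ang 0.8 235 mean [ 610.5 -342.2  103.7]
oblong_tray scene 0.59 [306.5, 235.0, 49.7, 28.4] z [0.001 0.006 0.012] c [ 598.2 -101.5] sz [ 80.2 107.6] ang 37.4 274 mean [599.7 -99.7   9.7]
```

View pics/s5.png

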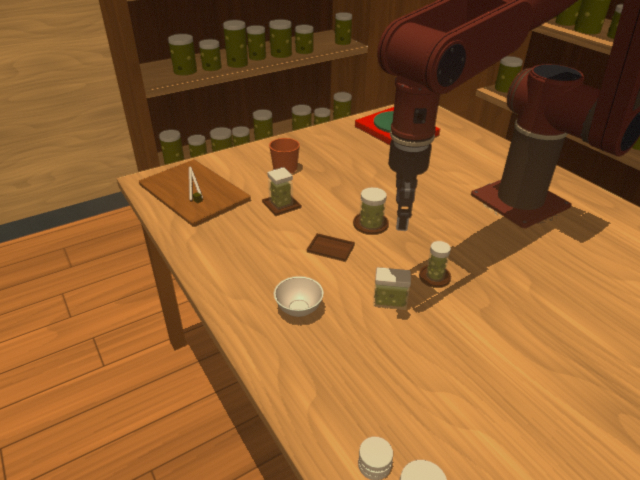

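All three placed jars stand in their trays, and the gripper hovers over the oblong jar at (392,287) with its yaw matched. Descend and grasp.

```bash
python3 -m creep '[[0,0,0,0,0,0.5,1],[0,0,0,0,0,0.9,1],[0,0,0,0,0,0.9,1],[0,0,0,0,0,0.9,1],[0,0,0,0,0,0.9,1],[0,0,0,0,0,0.9,1],[0,0,0,0,0,0.6,1],[0,0,0,0,0,0.35,1],[0,0,0,0,0,0.1,1],[0,0,0,0,0,0,0],[0,0,0,0,0,0,0],[0,0,0,0,0,0,0],[0,0,0,0,0,0,0],[0,0,0,0,0,0,0],[0,0,0,0,0,0,0],[0,0,0,0,0,0,0]]' 60
python3 -m creep '[[0,0,0,0,0,-0.2,0],[0,0,0,0,0,-0.5,0],[0,0,0,0,0,-0.6,0],[0,0,0.04,0,0,-0.5,0],[0,0,0.06,0,0,-0.2,0],[0,0,0.05,0,0,0,0],[0,0,0,0,0,0,0]]'
```

```text
time: 36.83
position: [0.5931, 0.1369, 0.0485]
ee_rot: [3.141, 0.001, 2.452]
wrist_force: [-1.8, -1.4, 6.1]
gripper_width: 0.0434
grasp_force: 61.4
time: 37.7
position: [0.5928, 0.137, 0.1086]
ee_rot: [3.14, 0.001, 2.217]
wrist_force: [-0.1, -0.6, -3.9]
gripper_width: 0.0433
grasp_force: 61.5
```

```bash
python3 -m creep '[[0,0,0,-0.3,-0.21,0,0],[0,0,0,-0.55,-0.39,0,0],[0,0,0,-0.7,-0.5,0,0],[0,0,0,-0.7,-0.5,0,0],[0,0,0,-0.7,-0.5,0,0],[0,0,0,-0.7,-0.5,0,0],[0,0,0,-0.7,-0.5,0,0],[0,0,0,-0.7,-0.5,0,0],[0,0,0,-0.65,-0.45,0,0],[0,0,0,-0.5,-0.34,0,0],[0,0,0,-0.26,0,0.2,0],[0,0,0,0,0,0.5,0],[0,0,0,0,0,0.5,0],[0,0,0,0,0,0.35,0],[0,0,0,0,0,0.1,0],[0,0,0,0,0,0,0],[0,0,0,0,0,0,0]]'
python3 - <<'E'
from h import *
s=viewer.snapshot("scene")
find("oblong_jar","scene",s,(.085,.099));find("oblong_tray","scene",s,(.007,.014))
cv2.imwrite("pics/s6.png",cv2.resize(s["pixels"][150:300,240:440,::-1],None,fx=3,fy=3))
E
```

```text
time: 39.83
position: [0.6044, -0.0971, 0.0586]
ee_rot: [3.141, 0.001, 2.217]
wrist_force: [-0.1, 0.3, -4.1]
gripper_width: 0.0433
grasp_force: 61.5
oblong_jar scene 0.85 [313.8, 217.0, 34.7, 36.7] z [0.018 0.055 0.097] c [605.4 -93. ] sz [47.6 73.2] ang 39.2 183 mean [597.3 -78.8  94. ]
oblong_tray scene 0.55 [311.7, 241.9, 42.2, 20.1] z [0.002 0.006 0.013] c [ 599.5 -100.2] sz [ 77.3 106.8] ang 37.5 163 mean [604.9 -80.2  10. ]
```

View pics/s6.png

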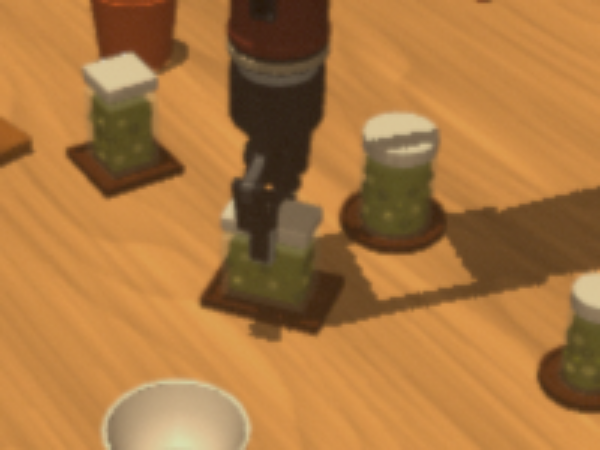

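The oblong jar hangs over its tray, about 6 mm off centre along the closing axis. Correct that, then lower.

```bash
python3 -m creep '[[0,0,0,0.01,-0.1,0,0],[0,0,0,0,-0.1,0,0],[0,0,0,0,0,0,0],[0,0,0,0,0,0.08,0],[0,0,0,0,0,0.06,0],[0,0,0,0,0,0.04,0],[0,0,0,0,0,0.02,0],[0,0,0,0,0,0,0]]'
```

```text
time: 40.98
position: [0.599, -0.1004, 0.0526]
ee_rot: [3.141, 0.0, 2.217]
wrist_force: [-4.2, -0.1, 4.8]
gripper_width: 0.043
grasp_force: 62.3
```

Contact. Release, rise and check.

```bash
python3 -m creep '[[0,0,0,0,0,0,1],[0,0,0,0,0,0,1],[0,0,0,0,0,0,1],[0,0,0,0,0,0,1],[0,0,0,0,0,-0.3,1],[0,0,0,0,0,-0.8,1],[0,0,0,0,0,-0.9,1],[0,0,0,0,0,-0.9,1],[0,0,0,0,0,-0.9,1],[0,0,0,0,0,-0.9,1],[0,0,0,0,0,-0.6,1],[0,0,0,0,0,0,1],[0,0,0,0,0,0,1]]'
python3 - <<'E'
from h import *
s=viewer.snapshot("wrist");find("oblong_jar","wrist",s,(.083,.097));find("oblong_tray","wrist",s,(.007,.014));cv2.imwrite("pics/w7.png",s["pixels"][:,:,::-1])
s=viewer.snapshot("scene");cv2.imwrite("pics/s7.png",s["pixels"][100:340,200:520,::-1].repeat(2,0).repeat(2,1))
for n,(a,b,h) in SH.items(): find(n+"_jar","scene",s,(h/1e3-.002,h/1e3+.012))
E
```

```text
time: 42.6
position: [0.5982, -0.1002, 0.2097]
ee_rot: [-3.141, -0.001, 2.216]
wrist_force: [-0.5, -0.8, -0.2]
gripper_width: 0.0849
grasp_force: 0.0
oblong_jar wrist 0.84 [290.3, 176.6, 58.7, 97.9] z [0.049 0.088 0.089] c [ 599.9 -101.8] sz [44.1 76.8] ang 36.9 5045 mean [598.4 -99.6  88.1]
oblong_jar wrist 0.15 [510.2, 153.3, 129.8, 118.5] few [0.00416811 0.02625905 0.04933209]
oblong_tray wrist 0.82 [282.7, 160.0, 73.2, 103.5] z [0.002 0.008 0.01 ] c [ 600.1 -101.6] sz [ 74.2 105.6] ang 36.7 1417 mean [592.9 -91.6   9.3]
small_jar scene 0.66 [425.7, 241.3, 28.1, 42.9] z [0.012 0.065 0.095] c [444.2 124.1] sz [46.3 45. ] ang 64.6 226 mean [445.9 125.6  93.7]
large_jar scene 0.88 [359.9, 185.3, 28.4, 44.2] z [0.011 0.07  0.101] c [ 446.  -132.3] sz [69.2 65.3] ang 69.5 316 mean [ 447.6 -129.7   99.1]
square_jar scene 0.74 [268.7, 166.5, 26.4, 43.7] z [0.008 0.065 0.106] c [ 607.8 -346.8] sz [56.9 55.2] ang 86.9 228 mean [ 610.4 -343.   103.9]
oblong_jar scene 0.69 [311.9, 213.5, 37.1, 41.2] z [0.011 0.062 0.091] c [598.8 -99.7] sz [48.3 74.7] ang 37.1 353 mean [600.1 -97.3  88.8]
oblong_jar scene 0.39 [424.7, 240.8, 26.8, 42.5] z [0.011 0.064 0.095] c [444.2 124.2] sz [46.4 45. ] ang 63.5 249 mean [447.4 126.7  92.4]
```

View pics/w7.png

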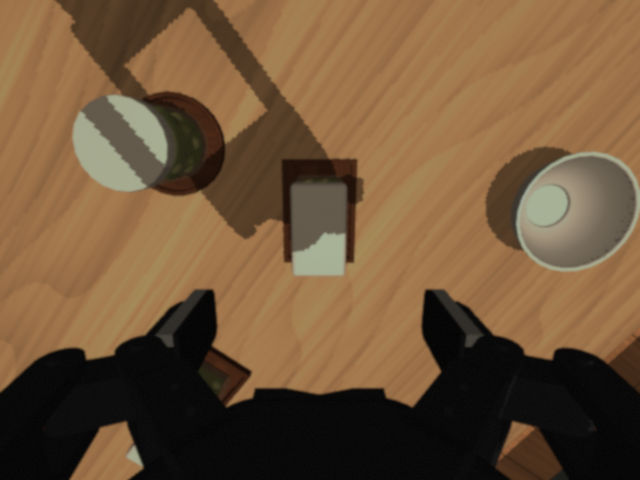

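View pics/s7.png

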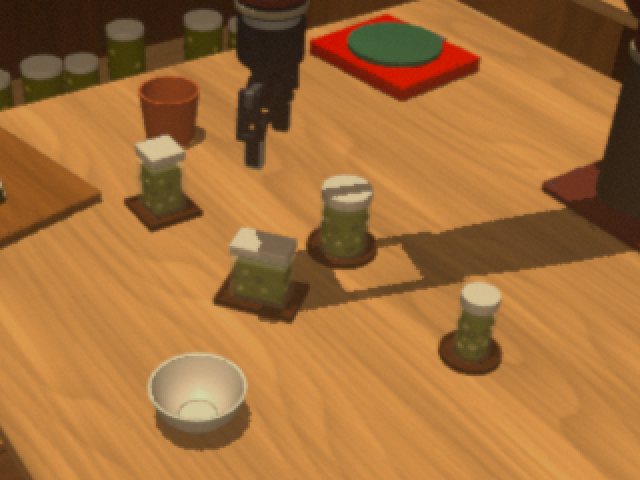

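The four jars stand upright and centred in their trays. The wrist view shows the oblong jar at (319,228), measured within about 0.2° and 1 mm of its tray. The lid tops are 4 mm above jar height, so the jars rest on the tray floors. The bowl and crock have not moved.

```bash
python3 -c "
from workcell import manip
print(manip.hand_in())"
```

```text
the job is handed in; nothing more can be done
None
```

The job is handed in at about 43 s of the 102 s allowed: each of the four jars stands upright in its matching tray, the square and oblong jars are parallel to their trays' sides, and the bowl and crock were not touched.

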